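Shingle the drilled packing plates along the tray

TASK

Lay the plate with two holes and then the plate with three holes in the tray, carrying on the row that the plate with one hole begins: lengthwise in line like roof shingles, each resting on the end of the plate before it with about a third of its length overlapping and its other end down on the tray. Leave the one-hole plate where it lies in the tray, and leave the plain plate without holes alone on the bench.

Things in the scene. Friction and masses are not known exactly. Their poses are not given: they have to be found in the camera images.
- tray: Shallow grey sheet-metal tray fixed on the bench, 230 mm long (its x) by 92 mm wide (its y). Origin: centre of its underside. Its inner floor is 3 mm above the origin, the rolled rim 10 mm above it. The one-hole plate lies flat at its -x end, about 70 mm from the tray's centre; the row runs from there along +x. A plate let go level, one third over the last one, tips down onto the floor by itself.
- plate_one_center (a point): Bare dark steel plate, 80 mm long (x) by 45 mm wide (y) by 8 mm thick, about 0.12 kg, drilled through along its centre line with one hole (at its centre) of 14 mm diameter. This point is its centre, half-way up its thickness; x runs along its length, z is up from its face; end for end it is symmetrical. It lies flat on the tray floor at one end of the tray, lengthwise, its x axis along the tray's +x: the first of the row.
- plate_two_center (a point): Bare dark steel plate, 80 mm long (x) by 45 mm wide (y) by 8 mm thick, about 0.12 kg, drilled through along its centre line with two holes (32 mm apart) of 14 mm diameter. This point is its centre, half-way up its thickness; x runs along its length, z is up from its face; end for end it is symmetrical. It starts flat on the bench to the left of the tray, as the robot sees it.
- plate_three_center (a point): Bare dark steel plate, 80 mm long (x) by 45 mm wide (y) by 8 mm thick, about 0.12 kg, drilled through along its centre line with three holes (24 mm apart) of 14 mm diameter. This point is its centre, half-way up its thickness; x runs along its length, z is up from its face; end for end it is symmetrical. It starts flat on the bench to the left of the tray, as the robot sees it.
- plate_blank_center (a point): Plain dark steel plate of the same outline, 80 x 45 x 8 mm, but without holes; flat on the bench; not used. This point is its centre.

How it is judged:
By the outcome, as a careful person would: the job done as asked, in the order asked, and still so for the second after the job is handed in, with the robot touching nothing.
It also fails if it takes over 51 s, if anything falls off the work surface, if the arm or the gripper's body presses on something with over 40 N, if the wrist force passes 120 N, or if a joint passes its speed limit or range.

ROBOT

A 6-joint arm with a two-finger parallel gripper is mounted at the origin on a cart in front of the work surface, level with it; the furniture and walls round the work are solid. World frame = base frame: x ahead of the robot, y to its left, z up, the work surface at z = 0. Lengths are in m, angles in rad, forces in N, time in s.
With the tool pointing down it reaches from about 0.3 to 0.775 m from the base axis. Payload 14.6 kg.
Tool frame: the origin (TCP) lies on the centre line of the jaws, within the pads' length; the fingertips stand ctrl.tcp_to_tips ahead of it and the grasp point (between the pads) lies 2 mm behind it (ctrl.tcp_to_tips is the distance from the TCP to the fingertips, in m); z points along the fingers, y is the line along which they close (so a half turn about z gives the same grasp; the last joint's range is limited). The gripper opens to 94 mm and grips with 3 to 60 N. Pads are 16 mm wide; open, the fingers measure 119 mm over their backs; the gripper's body (75 mm by 177 mm) begins 78 mm behind the grasp point.
Start: joints at [1.084, 0.3, 1.521, -0, 1.321, -0.067], TCP at [0.224, 0.502, 0.222] pointing down, gripper open.
Joint ranges: [-3.03, 3.03], [-0.79, 2.21], [0.23, 2.52], [-1.04, 4.18], [0, 3.07], [-2.55, 2.55]. Speed limits (rad/s): [2.22, 2.22, 2.57, 3.14, 3.14, 3.14].

INTERFACE

Orientations are given as [roll, pitch, yaw] about the fixed x, y, z axes, in that order (R = Rz(yaw) Ry(pitch) Rx(roll)).
In Python, from station import telemetry, viewer, hand_in, ctrl gives the robot as it stands.
- The arm moves only by the tool step_arm, never from a script. Its argument "plan" is a list of rows, each an object of numbers: "dx", "dy", "dz": the shift along the tool's x, y, z scaled (see below); "rx", "ry", "rz": the turn, a rotation vector about the tool's x, y, z scaled (see below); "claw": the closure, from 0 (fully open) to 1 (shut). In form: [{"dx": .., "dy": .., "dz": .., "rx": .., "ry": .., "rz": .., "claw": ..}, ...]. A call has 1 to 10 rows; each row shifts and turns the commanded pose from where the row before left it, along the tool's axes as they then stand; what a row does not reach is not made up. The controller multiplies each number of a shift by 0.1 m and each number of a turn by 90 degrees. A row lasts 1/10 s, in which the tool goes at most 50 mm and 8.59 degrees, less where a joint would pass 70% of its speed; a pose out of reach is approached as far as the arm can. A call with a number of a shift or a turn outside -1 to 1 is refused whole. A call with a gripper value outside its range is refused whole. The fingers move at their own pace and stop on an object; "grip_force" is the grip in N (left out, the last holds). Time passes only in rows, so rows that do not move let the fingers close. It gives the time, the measured TCP pose, the force, the opening and the grip force at its end, in the units of the state.
- telemetry.get_obs(): the state, without advancing time (a new reading comes with each control period).
- viewer.camera(name): name is "scene" or "top" or "wrist"; returns a dict with "img" (384x512x3 uint8, red, green, blue), "z_map" (384x512 float32, m along the optical axis (not along the pixel's ray), 0 where there is no reading), "fx", "fy", "cx", "cy" (pixels), "R" (3x3) and "t" (3): a world point X has camera coordinates R X + t; the wrist camera has in their place "tool_from_camera" (4x4, takes a point from camera to tool coordinates, whose origin is the TCP and whose axes are the flange's). Camera axes: x right, y down, z forward; pixel columns grow to the right and rows downward; lengths in m; the calibration is good to about 2 mm. A picture is of the moment at which its call begins: read the wrist's pose just before it.
- hand_in(): hands the job in; it is judged then, once.
Trained networks look in a picture, given as the dict that the camera call returned (one of the last four; its "shot" number tells which), for a name from the list of things; names that differ only in an ending like _2 or _b are one class to them, and where a whole thing is asked for, a point or a joint stands for the part that bears it (a point fixed in the world has none). Each returns a list of dicts, best first, with "score" (0 to 1); they miss things now and then, are a little off and sometimes report something else, mostly with a low value. They report only what shows in the picture. A call takes as long as a camera call.
- viewer.recognise(target, picture): "rect" ([left, top, right, bottom] in pixels, round what is visible of it).
The state is a dict: "time_s": time; "qpos": joint angles; "joint_vel": joint speeds; "tau": joint torques, N m; "ee_pos": TCP position; "eef_rot": TCP orientation; "force": force on the tool from outside, world axes, zero at the start; "moment": the same for the moment, N m; "grip_width": finger opening in m; "grip_force": force on a finger pad.
Only numpy, scipy, OpenCV 4.12 (cv2) and the standard library are available. Lean on these libraries where they do the work, as an engineer would, in place of code of your own. Each camera call takes 0.05 s, during which the arm holds its last target. There are 200 camera calls.

## Working session

There is one attempt and no reset: what is moved stays moved. The work goes in short steps, Python scripts to look and compute and a tool call to move; the robot and the scene stay as the last step left them, time stands still between calls to the robot, and variables do not carry over. Pictures are saved under pics/ and viewed, at most 10 in all, crops included, and the job is handed in when it is done.

Besides the shell and the picture viewer there is one more tool, called as a command line: name --argument value ..., lists and objects as JSON in quotes. step_arm: Moves the arm, as the interface text tells. Shifts and turns lie within -1 to 1; 1 stands for 0.1 m of shift or 90 degrees of turn. Its arguments: {"type":"object","properties":{"plan":{"type":"array"},"grip_force":{"type":"number"}},"required":["plan"]}

```bash
mkdir -p pics; cat > h.py <<'E'
import numpy as np, cv2
from station import telemetry, viewer, hand_in, ctrl
def world(p):
    z=p["z_map"].astype(float); v,u=np.indices(z.shape)
    c=np.stack([(u-p["cx"])/p["fx"]*z,(v-p["cy"])/p["fy"]*z,z],-1)
    if "R" in p: return (c-np.array(p["t"]))@np.array(p["R"])
    o=telemetry.get_obs(); T=np.array(p["tool_from_camera"])
    from scipy.spatial.transform import Rotation as Ro
    R=Ro.from_euler('xyz',o["eef_rot"]).as_matrix()
    return (c@T[:3,:3].T+T[:3,3])@R.T+np.array(o["ee_pos"])
def save(p,n): cv2.imwrite(f"pics/{n}.png",p["img"][:,:,::-1])
E
python3 - <<'E'
from h import *
o=telemetry.get_obs(); print({k:np.round(v,4) for k,v in o.items()},ctrl.tcp_to_tips)
p=viewer.camera("top"); save(p,"top1"); W=world(p)
for n in ["tray","plate_one_center","plate_two_center","plate_three_center","plate_blank_center"]:
    for d in viewer.recognise(n,p)[:3]:
        l,t,r,b=[int(x) for x in d["rect"]]
        print(n,round(d["score"],2),d["rect"],W[(t+b)//2,(l+r)//2].round(4))
np.save("W.npy",W)
E
```

```text
{'time_s': np.float64(0.0), 'qpos': array([ 1.0844,  0.3005,  1.5216,  0.    ,  1.3207, -0.0666]), 'joint_vel': array([-0.0008,  0.0002,  0.001 ,  0.0007, -0.0005,  0.0005]), 'tau': array([-3.60000e-03, -5.31800e+01, -3.52734e+01,  7.06000e-02,
        2.44000e-02, -1.00000e-04]), 'ee_pos': array([0.2241, 0.502 , 0.2219]), 'eef_rot': array([-3.1404e+00, -1.0000e-04,  2.7217e+00]), 'force': array([-0.5881,  0.6434,  0.4186]), 'moment': array([ 0.0062, -0.0538,  0.0435]), 'grip_force': np.float64(0.0), 'grip_width': np.float64(0.0944)} 0.017
tray 0.89 [220.7, 175.3, 300.5, 288.5] [ 0.3459 -0.3236  0.0039]
plate_one_center 0.68 [231.0, 231.8, 262.8, 274.5] [ 0.3034 -0.2899  0.0036]
plate_two_center 0.96 [201.1, 141.0, 242.7, 175.1] [ 0.5161 -0.2497  0.0067]
plate_three_center 0.78 [175.6, 188.9, 214.9, 213.5] [ 0.4259 -0.1838  0.0019]
plate_three_center 0.43 [219.8, 177.0, 303.0, 286.3] [ 0.3459 -0.3258  0.003 ]
plate_blank_center 0.92 [295.0, 217.8, 324.8, 259.7] [ 0.3221 -0.4271  0.0099]
```

View pics/top1.png

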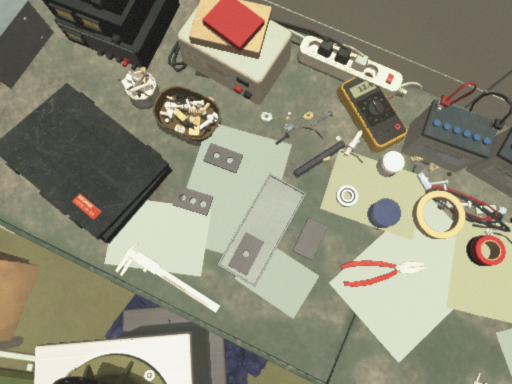

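The picture shows the two-hole plate at (223,157), the three-hole plate at (194,201), the tray centred at (261,230) with the one-hole plate at (246,254), and the blank at (310,238). This agrees with the networks.

```bash
cat >> h.py <<'E'
def plate(p,W,c,r=0.055,lo=None):
    """dark blob round world xy c -> (centre xy, long-axis deg, size, z)"""
    g=cv2.cvtColor(p["img"],cv2.COLOR_RGB2GRAY)
    near=(np.hypot(W[...,0]-c[0],W[...,1]-c[1])<r)&(W[...,2]<0.06)&(W[...,2]>-.02)
    th,_=cv2.threshold(g[near].reshape(-1,1),0,255,cv2.THRESH_OTSU)
    m=((g<=th)&near).astype(np.uint8)
    n,l,s,_=cv2.connectedComponentsWithStats(m); k=1+np.argmax(s[1:,4]); m=(l==k)
    cs,_=cv2.findContours(m.astype(np.uint8),cv2.RETR_EXTERNAL,cv2.CHAIN_APPROX_NONE)
    q=max(cs,key=len)[:,0]; hull=W[q[:,1],q[:,0]]
    (x,y),(w,h),a=cv2.minAreaRect((hull[:,:2]*1000).astype(np.float32))
    if w<h: w,h,a=h,w,a+90
    return np.round([x/1000,y/1000],4),round((a+90)%180-90,1),(round(w),round(h)),round(float(np.median(W[m][:,2])),4)
E
python3 - <<'E'
from h import *
p=viewer.camera("top"); W=world(p)
for n,(u,v) in dict(one=(246,262),two=(223,157),three=(194,201),blank=(310,238)).items(): print(n,plate(p,W,W[v,u,:2]))
(x,y),s,a=cv2.minAreaRect(np.array([W[v,u,:2]*1000 for v,u in [(177,274),(191,304),(285,254),(265,222)]],np.float32)); print(x,y,s,a)
print(viewer.camera("wrist")["tool_from_camera"])
E
```

```text
one (array([ 0.2998, -0.288 ]), -32.2, (80, 46), 0.0108)
two (array([ 0.5174, -0.2535]), 64.3, (80, 46), 0.0075)
three (array([ 0.4382, -0.1798]), 68.0, (92, 69), 0.0072)
blank (array([ 0.3221, -0.4333]), -5.4, (107, 96), -0.0005)
352.570068359375 -332.02349853515625 (79.67588806152344, 232.4786834716797) 56.70326232910156
[[ 4.63773105e-04 -9.65895384e-01 -2.58932214e-01  7.58451786e-02]
 [ 9.99999814e-01  5.50651467e-04 -2.62998146e-04 -9.44808963e-04]
 [ 3.96610099e-04 -2.58932044e-01  9.65895460e-01 -1.61315024e-01]
 [ 0.00000000e+00  0.00000000e+00  0.00000000e+00  1.00000000e+00]]
```

```bash
python3 - <<'E'
import numpy as np
W=np.load("W.npy"); r=np.hypot(W[...,0],W[...,1]); 
m=(r>.4)&(r<.72)&(W[...,0]>0); 
for a in range(-60,70,10):
    k=m&(abs(np.degrees(np.arctan2(W[...,1],W[...,0]))-a)<5); print(a,W[k][:,2].max().round(3) if k.any() else None)
E
```

```text
-60 0.046
-50 0.019
-40 0.019
-30 0.051
-20 0.056
-10 0.078
0 0.086
10 0.087
20 0.089
30 0.004
40 -0.093
50 -0.56
60 -0.516
```

step_arm --plan '[{"dx":-0.5,"rz":0.057,"claw":0.3},{"dx":-0.5,"rz":0.057,"claw":0.3},{"dx":-0.5,"rz":0.057,"claw":0.3},{"dx":-0.5,"rz":0.057,"claw":0.3}]' --grip_force 25

```text
$.plan[0]: bad value
```

step_arm --plan '[{"dx":-0.5,"dy":0,"dz":0,"rx":0,"ry":0,"rz":0.057,"claw":0.3},{"dx":-0.5,"dy":0,"dz":0,"rx":0,"ry":0,"rz":0.057,"claw":0.3},{"dx":-0.5,"dy":0,"dz":0,"rx":0,"ry":0,"rz":0.057,"claw":0.3},{"dx":-0.5,"dy":0,"dz":0,"rx":0,"ry":0,"rz":0.057,"claw":0.3},{"dx":-0.5,"dy":0,"dz":0,"rx":0,"ry":0,"rz":0.057,"claw":0.3},{"dx":-0.5,"dy":0,"dz":0,"rx":0,"ry":0,"rz":0.057,"claw":0.3},{"dx":-0.5,"dy":0,"dz":0,"rx":0,"ry":0,"rz":0.057,"claw":0.3},{"dx":-0.5,"dy":0,"dz":0,"rx":0,"ry":0,"rz":0.057,"claw":0.3},{"dx":-0.5,"dy":0,"dz":0,"rx":0,"ry":0,"rz":0.057,"claw":0.3}]' --grip_force 25

```text
time_s: 1.3
ee_pos: [0.5371, 0.1929, 0.2224]
eef_rot: [3.142, 0.0, 1.912]
force: [-0.1, 0.7, -0.7]
grip_width: 0.066
grip_force: 0.0
```

step_arm --plan '[{"dx":-0.5,"dy":0,"dz":0,"rx":0,"ry":0,"rz":0.057,"claw":0.3},{"dx":-0.5,"dy":0,"dz":0,"rx":0,"ry":0,"rz":0.057,"claw":0.3},{"dx":-0.5,"dy":0,"dz":0,"rx":0,"ry":0,"rz":0.057,"claw":0.3},{"dx":-0.5,"dy":0,"dz":0,"rx":0,"ry":0,"rz":0.057,"claw":0.3},{"dx":-0.5,"dy":0,"dz":0,"rx":0,"ry":0,"rz":0.057,"claw":0.3},{"dx":-0.5,"dy":0,"dz":0,"rx":0,"ry":0,"rz":0.057,"claw":0.3},{"dx":-0.5,"dy":0,"dz":0,"rx":0,"ry":0,"rz":0.057,"claw":0.3},{"dx":-0.5,"dy":0,"dz":0,"rx":0,"ry":0,"rz":0.057,"claw":0.3},{"dx":0,"dy":0,"dz":0,"rx":0,"ry":0,"rz":0,"claw":0.3}]'

```text
time_s: 2.2
ee_pos: [0.547, -0.2016, 0.2223]
eef_rot: [-3.141, 0.001, 1.191]
force: [0.3, 0.2, 0.2]
grip_width: 0.0658
grip_force: 0.0
```

```bash
cat >> h.py <<'E'
def delta(x,y,z,yaw_deg):
    """shift/turn (row units, totals) from the present level pose to the target, shift in present tool axes"""
    from scipy.spatial.transform import Rotation as Ro
    o=telemetry.get_obs(); R=Ro.from_euler('xyz',o["eef_rot"])
    d=R.inv().apply(np.array([x,y,z])-o["ee_pos"])/0.1
    w=(R.inv()*Ro.from_euler('xyz',[180,0,yaw_deg],degrees=True)).as_rotvec()/(np.pi/2)
    print("shift",d.round(3),"turn",w.round(4))
E
python3 - <<'E'
from h import *
print(telemetry.get_obs()["ee_pos"],telemetry.get_obs()["eef_rot"])
p=viewer.camera("wrist"); W=world(p); save(p,"w1")
for n,c in dict(one=(.300,-.288),two=(.5174,-.2535),three=(.432,-.182)).items(): print(n,plate(p,W,c,.05))
delta(.5174,-.2535,.1,64.3)
E
```

```text
[ 0.54703509 -0.20155405  0.22225904] [-3.14140040e+00  7.75264069e-04  1.19121969e+00]
one (array([ 0.3149, -0.2448]), -33.8, (25, 2), 0.0044)
two (array([ 0.52  , -0.2517]), 64.2, (81, 46), 0.007)
three (array([ 0.44  , -0.1799]), 68.5, (89, 70), 0.0066)
shift [-0.618 -0.083  1.223] turn [-0.0001  0.      0.0465]
```

View pics/w1.png

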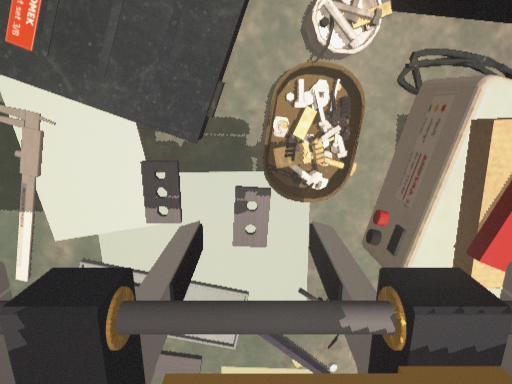

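Wrist view: the two-hole plate is at (251,217) and the three-hole at (161,190), consistent with the top view to about 3 mm. Descending on the two-hole plate.

step_arm --plan '[{"dx":-0.35,"dy":-0.04,"dz":0,"rx":0,"ry":0,"rz":0,"claw":0.3},{"dx":-0.253,"dy":-0.032,"dz":0.3,"rx":0,"ry":0,"rz":0.047,"claw":0.3},{"dx":0,"dy":0,"dz":0.45,"rx":0,"ry":0,"rz":0,"claw":0.3},{"dx":0,"dy":0,"dz":0.45,"rx":0,"ry":0,"rz":0,"claw":0.3},{"dx":0,"dy":0,"dz":0.45,"rx":0,"ry":0,"rz":0,"claw":0.3},{"dx":0,"dy":0,"dz":0.25,"rx":0,"ry":0,"rz":0,"claw":0.3},{"dx":0,"dy":0,"dz":0.12,"rx":0,"ry":0,"rz":0,"claw":0.3},{"dx":0,"dy":0,"dz":0,"rx":0,"ry":0,"rz":0,"claw":0.3},{"dx":0,"dy":0,"dz":0,"rx":0,"ry":0,"rz":0,"claw":0.3}]'

```text
time_s: 3.15
ee_pos: [0.521, -0.2501, 0.0218]
eef_rot: [3.14, 0.0, 1.127]
force: [0.1, 0.0, 0.7]
grip_width: 0.0662
grip_force: 0.0
```

step_arm --plan '[{"dx":-0.03,"dy":-0.008,"dz":0.03,"rx":0,"ry":0,"rz":0.003,"claw":0.3},{"dx":0,"dy":0,"dz":0,"rx":0,"ry":0,"rz":0,"claw":0.7},{"dx":0,"dy":0,"dz":0,"rx":0,"ry":0,"rz":0,"claw":0.7},{"dx":0,"dy":0,"dz":0,"rx":0,"ry":0,"rz":0,"claw":0.7},{"dx":0,"dy":0,"dz":0,"rx":0,"ry":0,"rz":0,"claw":0.7}]'

```text
time_s: 3.65
ee_pos: [0.5183, -0.2528, 0.0178]
eef_rot: [3.141, 0.0, 1.121]
force: [-0.8, -0.1, 3.0]
grip_width: 0.0447
grip_force: 25.0
```

step_arm --plan '[{"dx":0,"dy":0,"dz":-0.2,"rx":0,"ry":0,"rz":0,"claw":0.7},{"dx":0,"dy":0,"dz":-0.4,"rx":0,"ry":0,"rz":0,"claw":0.7},{"dx":0,"dy":0,"dz":-0.4,"rx":0,"ry":0,"rz":0,"claw":0.7},{"dx":-0.266,"dy":-0.256,"dz":0,"rx":0,"ry":0,"rz":0,"claw":0.7},{"dx":-0.266,"dy":-0.256,"dz":0,"rx":0,"ry":0,"rz":0,"claw":0.7},{"dx":-0.266,"dy":-0.256,"dz":0,"rx":0,"ry":0,"rz":0,"claw":0.7},{"dx":-0.266,"dy":-0.256,"dz":0,"rx":0,"ry":0,"rz":0,"claw":0.7},{"dx":-0.266,"dy":-0.256,"dz":0,"rx":0,"ry":0,"rz":0,"claw":0.7}]'

```text
time_s: 4.45
ee_pos: [0.3436, -0.3169, 0.1174]
eef_rot: [-3.142, 0.0, 1.121]
force: [-0.2, -0.2, -0.8]
grip_width: 0.0449
grip_force: 25.0
```

step_arm --plan '[{"dx":0,"dy":0,"dz":0,"rx":0,"ry":0,"rz":-0.085,"claw":0.7},{"dx":0,"dy":0,"dz":0,"rx":0,"ry":0,"rz":-0.093,"claw":0.7},{"dx":0,"dy":0,"dz":0,"rx":0,"ry":0,"rz":-0.093,"claw":0.7},{"dx":0,"dy":0,"dz":0,"rx":0,"ry":0,"rz":-0.093,"claw":0.7},{"dx":0,"dy":0,"dz":0,"rx":0,"ry":0,"rz":-0.093,"claw":0.7},{"dx":0,"dy":0,"dz":0,"rx":0,"ry":0,"rz":-0.093,"claw":0.7},{"dx":0,"dy":0,"dz":0,"rx":0,"ry":0,"rz":-0.093,"claw":0.7},{"dx":0,"dy":0,"dz":0,"rx":0,"ry":0,"rz":-0.093,"claw":0.7},{"dx":0,"dy":0,"dz":0,"rx":0,"ry":0,"rz":-0.093,"claw":0.7},{"dx":0,"dy":0,"dz":0,"rx":0,"ry":0,"rz":-0.093,"claw":0.7}]'

```text
time_s: 5.45
ee_pos: [0.3449, -0.3166, 0.1174]
eef_rot: [3.142, -0.0, 2.576]
force: [-0.4, -1.2, -2.1]
grip_width: 0.0448
grip_force: 25.0
```

step_arm --plan '[{"dx":0,"dy":0,"dz":0,"rx":0,"ry":0,"rz":0,"claw":0.7},{"dx":0,"dy":0,"dz":0,"rx":0,"ry":0,"rz":0,"claw":0.7}]'

```text
time_s: 5.65
ee_pos: [0.345, -0.3167, 0.1174]
eef_rot: [3.142, -0.0, 2.565]
force: [0.3, 0.2, -1.9]
grip_width: 0.0444
grip_force: 25.0
```

```bash
python3 - <<'E'
from h import *
p=viewer.camera("wrist"); W=world(p); save(p,"w2")
q=plate(p,W,(.300,-.288),.055); print(q)
for z in (.012,.03,.06,.1):pass
print([W[v,256].round(4) for v in range(60,384,30)])
a=np.radians(q[1]); t=q[0]+.0533*np.array([np.cos(a),np.sin(a)]); print(t); delta(*t,.06,q[1]+180)
E
```

```text
(array([ 0.2932, -0.2847]), 55.8, (100, 95), 0.0086)
[array([ 0.2473, -0.2542, -0.0011]), array([ 0.2675, -0.2673,  0.0019]), array([ 0.2881, -0.2807,  0.0096]), array([ 0.3093, -0.2944,  0.0097]), array([ 0.3134, -0.2972,  0.1063]), array([ 0.3568, -0.3253,  0.0033]), array([ 0.3446, -0.3174,  0.1057]), array([ 0.3635, -0.3297,  0.101 ]), array([ 0.3203, -0.3018,  0.2093]), array([ 0.3243, -0.3044,  0.2146]), array([ 0.5024, -0.4198, -0.0013])]
[ 0.32315904 -0.24061661]
shift [0.598 0.519 0.574] turn [ 0.     -0.     -0.9869]
```

View pics/w2.png

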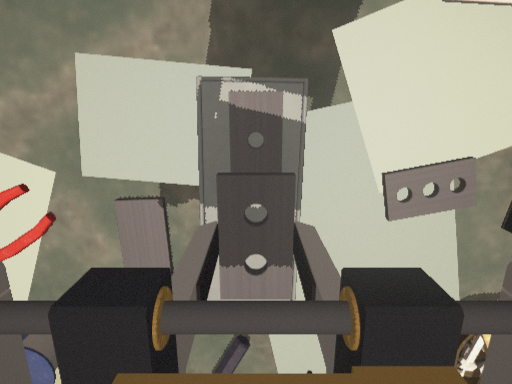

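Plate one shows at top edge row 92, columns 229–283, hole (256,140); the held plate spans (218–295, 174–298), straight in the grip, holes at (256,213) and (256,261). The dark tray floor fooled the segmentation, so I use these pixels with planes of known height.

```bash
cat >> h.py <<'E'
def pix(p,u,v,z):
    from scipy.spatial.transform import Rotation as Ro
    o=telemetry.get_obs(); T=np.array(p["tool_from_camera"]); R=Ro.from_euler('xyz',o["eef_rot"]).as_matrix()
    c=R@T[:3,3]+o["ee_pos"]; d=R@T[:3,:3]@np.array([(u-p["cx"])/p["fx"],(v-p["cy"])/p["fy"],1])
    return c+d*(z-c[2])/d[2]
E
python3 - <<'E'
from h import *
p=viewer.camera("wrist"); o=telemetry.get_obs(); W=world(p); W[120,240].round(4)
g=cv2.cvtColor(p["img"],cv2.COLOR_RGB2GRAY).astype(int)
print(g[80:100,240],g[80:100,270]); print([g[v,222:292:1].tolist() for v in (120,)])
print("z one",np.median(W[110:130,235:275,2]),"held",np.median(W[225:245,235:280,2]))
P=[pix(p,u,v,.0105)[:2] for u,v in [(229,92),(283,92),(229,150),(283,150),(256,140)]]; print(np.round(P,4))
yaw=o["eef_rot"][2]; r=-np.array([np.cos(yaw),np.sin(yaw)]); n=np.array([-r[1],r[0]])
for q in P: print("rel tcp along/across",((q-o["ee_pos"][:2])@r).round(4),((q-o["ee_pos"][:2])@n).round(4))
zh=np.median(W[225:245,235:280,2])
for u,v in [(256,174),(218,174),(295,174),(256,213),(256,261),(256,298)]:
    q=pix(p,u,v,zh)[:2]-o["ee_pos"][:2]; print("held",(q@r).round(4),(q@n).round(4))
E
```

```text
[119 133 162 188 187 186 189 188 187 184 152 121 132 132 130 132 130 133
 129 129] [ 96  87  92 106 105 108 106 106 155 184 150 116 124 122 124 124 125 125
 124 125]
[[108, 106, 105, 105, 107, 106, 106, 86, 75, 74, 73, 77, 72, 75, 77, 73, 75, 73, 72, 78, 77, 79, 73, 74, 73, 74, 72, 73, 71, 74, 73, 75, 70, 75, 74, 74, 73, 72, 72, 74, 72, 75, 77, 77, 76, 73, 73, 74, 74, 71, 72, 76, 69, 71, 71, 73, 72, 73, 75, 73, 88, 102, 102, 103, 104, 104, 105, 107, 105, 105]]
z one 0.01002988616813217 held 0.10665566405029053
[[ 0.2571 -0.2872]
 [ 0.2813 -0.2499]
 [ 0.2965 -0.314 ]
 [ 0.3218 -0.2749]
 [ 0.302  -0.2898]]
rel tcp along/across -0.0898 -0.0231
rel tcp along/across -0.0898 0.0214
rel tcp along/across -0.0422 -0.0241
rel tcp along/across -0.0422 0.0225
rel tcp along/across -0.0507 -0.0008
held -0.0406 -0.0009
held -0.0406 -0.0224
held -0.0407 0.0212
held -0.0174 -0.0009
held 0.0134 -0.0008
held 0.0391 -0.0008
```

step_arm --plan '[{"dx":-0.061,"dy":0,"dz":0.3,"rx":0,"ry":0,"rz":0,"claw":0.7},{"dx":0,"dy":0,"dz":0.4,"rx":0,"ry":0,"rz":0,"claw":0.7},{"dx":0,"dy":0,"dz":0,"rx":0,"ry":0.048,"rz":0,"claw":0.7},{"dx":0,"dy":0,"dz":0,"rx":0,"ry":0.047,"rz":0,"claw":0.7},{"dx":-0.02,"dy":0,"dz":0.13,"rx":0,"ry":0,"rz":0,"claw":0.7},{"dx":0,"dy":0,"dz":0,"rx":0,"ry":0,"rz":0,"claw":0.7},{"dx":0,"dy":0,"dz":0,"rx":0,"ry":0,"rz":0,"claw":0.7}]'

```text
time_s: 6.45
ee_pos: [0.3498, -0.3197, 0.0338]
eef_rot: [3.141, -0.149, 2.569]
force: [0.0, -1.1, -0.9]
grip_width: 0.0446
grip_force: 25.0
```

```bash
python3 - <<'E'
from h import *
o=telemetry.get_obs();print(o["ee_pos"].round(4),o["eef_rot"].round(4))
r=np.array([np.cos(-.5766),np.sin(-.5766)]); print("along from view pose",(o["ee_pos"][:2]-[.345,-.3167])@r, (o["ee_pos"][:2]-[.345,-.3167])@[-r[1],r[0]])
E
```

```text
[ 0.3498 -0.3197  0.0338] [ 3.1414 -0.1489  2.5686]
along from view pose 0.005610885702978781 8.96942330253698e-05
```

step_arm --plan '[{"dx":-0.013,"dy":0,"dz":0.06,"rx":0,"ry":0,"rz":0,"claw":0.7},{"dx":0,"dy":0,"dz":0,"rx":0,"ry":0,"rz":0,"claw":0.7},{"dx":0,"dy":0,"dz":0,"rx":0,"ry":0,"rz":0,"claw":0.7}]'

```text
time_s: 6.75
ee_pos: [0.3504, -0.3203, 0.0282]
eef_rot: [-3.142, -0.149, 2.569]
force: [0.5, -0.8, -0.8]
grip_width: 0.0443
grip_force: 25.0
```

step_arm --plan '[{"dx":0,"dy":0,"dz":0.007,"rx":0,"ry":0,"rz":0,"claw":0.7},{"dx":0,"dy":0,"dz":0,"rx":0,"ry":0,"rz":0,"claw":0.4},{"dx":0,"dy":0,"dz":0,"rx":0,"ry":0,"rz":0,"claw":0.4},{"dx":0,"dy":0,"dz":0,"rx":0,"ry":0,"rz":0,"claw":0.4},{"dx":0,"dy":0,"dz":-0.2,"rx":0,"ry":0,"rz":0,"claw":0.4},{"dx":0,"dy":0,"dz":-0.4,"rx":0,"ry":0,"rz":0,"claw":0.4},{"dx":0,"dy":0,"dz":-0.4,"rx":0,"ry":-0.095,"rz":0,"claw":0.4},{"dx":0,"dy":0,"dz":-0.3,"rx":0,"ry":0,"rz":0,"claw":0.3},{"dx":0,"dy":0,"dz":0,"rx":0,"ry":0,"rz":0,"claw":0.3},{"dx":0,"dy":0,"dz":0,"rx":0,"ry":0,"rz":0,"claw":0.3}]'

```text
time_s: 7.75
ee_pos: [0.3629, -0.3283, 0.1566]
eef_rot: [-3.141, 0.001, 2.569]
force: [-0.2, 0.4, -0.6]
grip_width: 0.0657
grip_force: 0.0
```

```bash
python3 - <<'E'
from h import *
o=telemetry.get_obs();print(o["ee_pos"].round(4),o["eef_rot"].round(4))
p=viewer.camera("wrist"); W=world(p); save(p,"w3")
for d in viewer.recognise("plate_three_center",p)[:2]: print(d)
print(plate(p,W,(.437,-.180),.046), plate(p,W,(.437,-.180),.042))
E
```

```text
[ 0.3629 -0.3283  0.1566] [-3.1414e+00  7.0000e-04  2.5694e+00]
{'rect': [368.5, 131.0, 454.4, 188.6], 'score': 0.8}
(array([ 0.4318, -0.1746]), 44.1, (92, 71), 0.0059) (array([ 0.432, -0.175]), 45.9, (83, 66), 0.006)
```

View pics/w3.png

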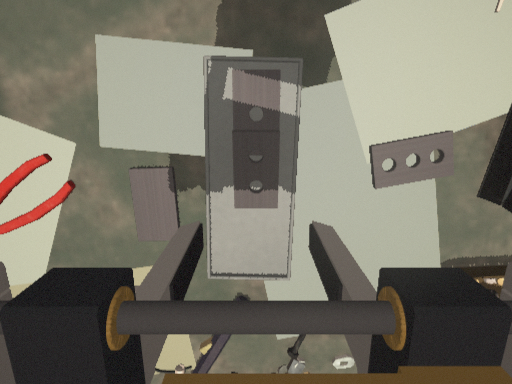

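Plate two now rests as a shingle (rows 130–208) over plate one (rows 69–130); plate three's holes are at (389,164), (412,160), (436,156).

```bash
python3 - <<'E'
from h import *
p=viewer.camera("wrist"); o=telemetry.get_obs(); W=world(p)
g=cv2.cvtColor(p["img"],cv2.COLOR_RGB2GRAY).astype(int)
H=[pix(p,u,v,.008)[:2] for u,v in [(389,164),(412,160),(436,156)]]; d=H[2]-H[0]
print("three",np.round(H,4),np.linalg.norm(d),np.degrees(np.arctan2(d[1],d[0])))
C=[pix(p,u,v,.008)[:2] for u,v in [(370,148),(451,132),(454,170),(376,187)]]; print(np.mean(C,0),[np.linalg.norm(C[i]-C[i-1]).round(3) for i in range(4)])
print(g[122:140,243].tolist(),g[198:216,243].tolist(),g[60:76,240].tolist()); print(g[190,225:290].tolist())
yaw=o["eef_rot"][2]; r=-np.array([np.cos(yaw),np.sin(yaw)]); n=np.array([-r[1],r[0]])
for u,v,z in [(256,69,.011),(256,114,.011),(233,125,.011),(279,125,.011),(256,130,.0225),(256,156,.018),(256,186,.0135),(256,208,.011),(233,204,.011),(279,204,.011)]:
    q=pix(p,u,v,z)[:2]-o["ee_pos"][:2]; print(u,v,(q@r).round(4),(q@n).round(4), W[v+3,u].round(4)[2])
delta(*H[1],.12,np.degrees(np.arctan2(d[1],d[0]))); delta(*H[1],.12,180+np.degrees(np.arctan2(d[1],d[0])))
E
```

```text
three [[ 0.4148 -0.2035]
 [ 0.4236 -0.1823]
 [ 0.4329 -0.1604]] 0.04669831401786003 67.1815955550174
[ 0.42355725 -0.18170149] [np.float64(0.041), np.float64(0.079), np.float64(0.039), np.float64(0.079)]
[69, 69, 67, 70, 69, 66, 69, 67, 66, 58, 58, 64, 64, 66, 64, 65, 65, 65] [109, 109, 108, 105, 104, 105, 107, 104, 108, 109, 104, 129, 158, 166, 165, 167, 166, 167] [78, 71, 83, 96, 94, 98, 99, 99, 98, 98, 83, 67, 96, 114, 114, 117]
[164, 165, 165, 166, 165, 167, 170, 167, 124, 75, 89, 65, 65, 88, 87, 69, 67, 87, 70, 66, 67, 64, 64, 65, 55, 54, 84, 82, 89, 131, 99, 131, 138, 135, 84, 64, 56, 60, 89, 89, 91, 69, 90, 69, 66, 67, 90, 94, 69, 87, 69, 67, 70, 164, 169, 170, 168, 167, 107, 95, 94, 94, 95, 96, 96]
256 69 -0.1123 -0.0007 0.01
256 114 -0.0721 -0.0007 0.0022
233 125 -0.0619 -0.0228 0.0102
279 125 -0.0619 0.0215 0.0034
256 130 -0.0578 -0.0007 0.0215
256 156 -0.0329 -0.0007 0.0027
256 186 -0.0021 -0.0007 0.0017
256 208 0.0219 -0.0006 0.0018
233 204 0.0176 -0.0243 0.0024
279 204 0.0176 0.023 0.0026
shift [0.275 1.554 0.352] turn [-8.000e-04 -1.400e-03  8.893e-01]
shift [0.275 1.554 0.352] turn [ 1.5000e-03 -8.0000e-04 -1.1107e+00]
```

step_arm --plan '[{"dx":0.069,"dy":0.3885,"dz":0,"rx":0,"ry":0,"rz":0,"claw":0.3},{"dx":0.069,"dy":0.3885,"dz":0,"rx":0,"ry":0,"rz":0,"claw":0.3},{"dx":0.069,"dy":0.3885,"dz":0,"rx":0,"ry":0,"rz":0,"claw":0.3},{"dx":0.069,"dy":0.3885,"dz":0,"rx":0,"ry":0,"rz":0,"claw":0.3},{"dx":0,"dy":0,"dz":0,"rx":0,"ry":0,"rz":0.089,"claw":0.3},{"dx":0,"dy":0,"dz":0,"rx":0,"ry":0,"rz":0.089,"claw":0.3},{"dx":0,"dy":0,"dz":0,"rx":0,"ry":0,"rz":0.089,"claw":0.3},{"dx":0,"dy":0,"dz":0,"rx":0,"ry":0,"rz":0.089,"claw":0.3},{"dx":0,"dy":0,"dz":0,"rx":0,"ry":0,"rz":0.089,"claw":0.3},{"dx":0,"dy":0,"dz":0,"rx":0,"ry":0,"rz":0.089,"claw":0.3}]'

```text
time_s: 8.9
ee_pos: [0.4236, -0.1825, 0.1553]
eef_rot: [-3.14, -0.001, 1.725]
force: [-0.1, -0.6, -0.7]
grip_width: 0.0658
grip_force: 0.0
```

step_arm --plan '[{"dx":0,"dy":0,"dz":0,"rx":0,"ry":0,"rz":0.089,"claw":0.3},{"dx":0,"dy":0,"dz":0,"rx":0,"ry":0,"rz":0.089,"claw":0.3},{"dx":0,"dy":0,"dz":0,"rx":0,"ry":0,"rz":0.089,"claw":0.3},{"dx":0,"dy":0,"dz":0,"rx":0,"ry":0,"rz":0.089,"claw":0.3},{"dx":0,"dy":0,"dz":0.3,"rx":0,"ry":0,"rz":0,"claw":0.3},{"dx":0,"dy":0,"dz":0,"rx":0,"ry":0,"rz":0,"claw":0.3},{"dx":0,"dy":0,"dz":0,"rx":0,"ry":0,"rz":0,"claw":0.3}]'

```text
time_s: 9.6
ee_pos: [0.4236, -0.1825, 0.126]
eef_rot: [-3.139, -0.0, 1.172]
force: [-0.7, 0.2, 0.3]
grip_width: 0.0656
grip_force: 0.0
```

```bash
python3 - <<'E'
from h import *
p=viewer.camera("wrist"); save(p,"w4"); print(telemetry.get_obs()["qpos"].round(3)); delta(.4236,-.182,.0185,67.2)
for d in viewer.recognise("plate_three_center",p)[:1]:
    l,t,r,b=d["rect"]; print(d, pix(p,(l+r)/2,(t+b)/2,.008).round(4))
E
```

```text
[-0.486  0.215  1.869 -0.     1.058 -0.087]
shift [ 0.005 -0.005  1.082] turn [-0.0004 -0.     -0.0006]
{'rect': [233.4, 144.7, 281.9, 232.0], 'score': 0.9} [ 0.4266 -0.1801  0.008 ]
```

View pics/w4.png

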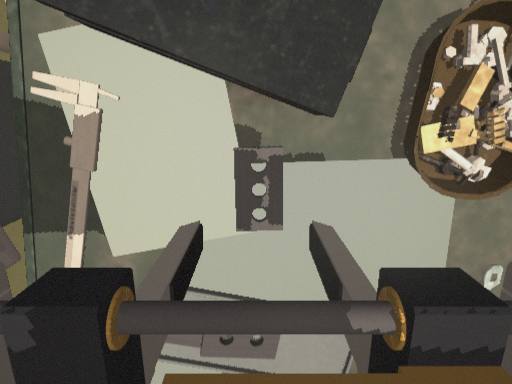

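The plate lies straight between the fingers, centre (259,189), about 3 mm ahead of the tool point.

step_arm --plan '[{"dx":0.025,"dy":0.015,"dz":0.4,"rx":0,"ry":0,"rz":0,"claw":0.3},{"dx":0,"dy":0,"dz":0.4,"rx":0,"ry":0,"rz":0,"claw":0.3},{"dx":0,"dy":0,"dz":0.2,"rx":0,"ry":0,"rz":0,"claw":0.3},{"dx":0,"dy":0,"dz":0.07,"rx":0,"ry":0,"rz":0,"claw":0.3},{"dx":0,"dy":0,"dz":0,"rx":0,"ry":0,"rz":0,"claw":0.3},{"dx":0,"dy":0,"dz":0,"rx":0,"ry":0,"rz":0,"claw":0.7},{"dx":0,"dy":0,"dz":0,"rx":0,"ry":0,"rz":0,"claw":0.7},{"dx":0,"dy":0,"dz":0,"rx":0,"ry":0,"rz":0,"claw":0.7},{"dx":0,"dy":0,"dz":0,"rx":0,"ry":0,"rz":0,"claw":0.7}]'

```text
time_s: 10.6
ee_pos: [0.4267, -0.1812, 0.0203]
eef_rot: [3.14, 0.0, 1.171]
force: [-1.3, 1.4, 7.2]
grip_width: 0.0444
grip_force: 25.0
```

step_arm --plan '[{"dx":0,"dy":0,"dz":-0.2,"rx":0,"ry":0,"rz":0,"claw":0.7},{"dx":0,"dy":0,"dz":-0.4,"rx":0,"ry":0,"rz":0,"claw":0.7},{"dx":0,"dy":0,"dz":-0.45,"rx":0,"ry":0,"rz":0,"claw":0.7},{"dx":-0.418,"dy":0.083,"dz":0,"rx":0,"ry":0,"rz":0,"claw":0.7},{"dx":-0.418,"dy":0.083,"dz":0,"rx":0,"ry":0,"rz":0,"claw":0.7},{"dx":-0.418,"dy":0.083,"dz":0,"rx":0,"ry":0,"rz":0,"claw":0.7},{"dx":-0.418,"dy":0.083,"dz":0,"rx":0,"ry":0,"rz":0,"claw":0.7},{"dx":0,"dy":0,"dz":0,"rx":0,"ry":0,"rz":-0.089,"claw":0.7},{"dx":0,"dy":0,"dz":0,"rx":0,"ry":0,"rz":-0.089,"claw":0.7},{"dx":0,"dy":0,"dz":0,"rx":0,"ry":0,"rz":-0.089,"claw":0.7}]'

```text
time_s: 11.6
ee_pos: [0.3915, -0.3482, 0.1245]
eef_rot: [-3.141, -0.0, 1.596]
force: [0.0, 0.1, -1.1]
grip_width: 0.0443
grip_force: 25.0
```

step_arm --plan '[{"dx":0,"dy":0,"dz":0,"rx":0,"ry":0,"rz":-0.089,"claw":0.7},{"dx":0,"dy":0,"dz":0,"rx":0,"ry":0,"rz":-0.089,"claw":0.7},{"dx":0,"dy":0,"dz":0,"rx":0,"ry":0,"rz":-0.089,"claw":0.7},{"dx":0,"dy":0,"dz":0,"rx":0,"ry":0,"rz":-0.089,"claw":0.7},{"dx":0,"dy":0,"dz":0,"rx":0,"ry":0,"rz":-0.089,"claw":0.7},{"dx":0,"dy":0,"dz":0,"rx":0,"ry":0,"rz":-0.089,"claw":0.7},{"dx":0,"dy":0,"dz":0,"rx":0,"ry":0,"rz":-0.089,"claw":0.7},{"dx":0,"dy":0,"dz":0,"rx":0,"ry":0,"rz":0,"claw":0.7},{"dx":0,"dy":0,"dz":0,"rx":0,"ry":0,"rz":0,"claw":0.7}]'

```text
time_s: 12.5
ee_pos: [0.3918, -0.3479, 0.1245]
eef_rot: [-3.142, 0.0, 2.565]
force: [0.2, 0.0, -1.4]
grip_width: 0.0443
grip_force: 25.0
```

```bash
python3 - <<'E'
from h import *
p=viewer.camera("wrist"); save(p,"w5"); o=telemetry.get_obs(); W=world(p)
r=np.array([.8407,-.5415]); e=o["ee_pos"][:2]-[.3922,-.348]; print(o["ee_pos"],o["eef_rot"],"off",e@r,e@[.5415,.8407])
print([W[v,240,2].round(4) for v in range(60,320,12)])
E
```

```text
[ 0.3917886  -0.34787094  0.12446439] [3.14159029e+00 9.86802384e-05 2.56553136e+00] off -0.00041574780381960685 -0.00011427418286955416
[np.float64(0.0115), np.float64(0.0105), np.float64(0.0098), np.float64(0.0207), np.float64(0.0196), np.float64(0.0196), np.float64(0.0167), np.float64(0.0148), np.float64(0.0139), np.float64(0.0116), np.float64(0.1109), np.float64(0.1107), np.float64(0.1113), np.float64(0.1113), np.float64(0.1115), np.float64(0.1106), np.float64(0.1118), np.float64(0.1103), np.float64(0.1111), np.float64(0.1115), np.float64(0.2168), np.float64(0.2204)]
```

View pics/w5.png

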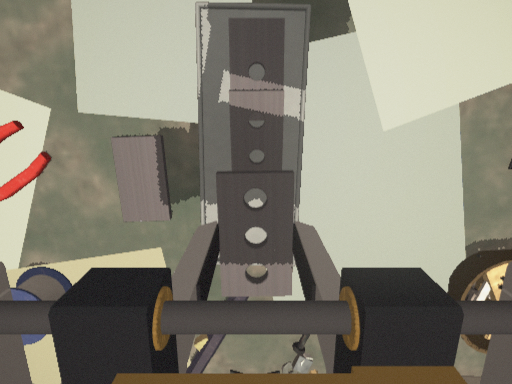

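Plate two's upper edge is at row 90 with holes near rows 120 and 156; the held three-hole plate spans rows 172–297, straight in the grip.

```bash
python3 - <<'E'
from h import *
p=viewer.camera("wrist"); o=telemetry.get_obs(); g=cv2.cvtColor(p["img"],cv2.COLOR_RGB2GRAY).astype(int)
yaw=o["eef_rot"][2]; r=-np.array([np.cos(yaw),np.sin(yaw)]); n=np.array([-r[1],r[0]])
print(g[84:98,240].tolist(),g[166:178,240].tolist(),g[290:302,240].tolist())
for k,u,v,z in [("one",256,19,.011),("one",256,72,.011),("two",256,90,.0225),("two",231,95,.022),("two",283,95,.022),("two",256,156,.0135)]+[("h",256,v,.1115) for v in (172,198,236,272,297)]+[("h",219,180,.1115),("h",294,180,.1115)]:
    q=pix(p,u,v,z)[:2]-o["ee_pos"][:2]; print(k,u,v,(q@r).round(4),(q@n).round(4))
E
```

```text
[130, 131, 131, 131, 133, 113, 91, 112, 126, 124, 127, 128, 125, 127] [67, 73, 73, 72, 67, 59, 56, 65, 71, 76, 72, 75] [118, 120, 120, 120, 120, 122, 106, 82, 84, 85, 69, 54]
one 256 19 -0.1456 -0.0009
one 256 72 -0.106 -0.0008
two 256 90 -0.0911 -0.0008
two 231 95 -0.0873 -0.0211
two 283 95 -0.0873 0.0211
two 256 156 -0.0364 -0.0008
h 256 172 -0.0414 -0.0009
h 256 198 -0.0259 -0.0009
h 256 236 -0.0021 -0.0008
h 256 272 0.0221 -0.0008
h 256 297 0.0398 -0.0008
h 219 180 -0.0367 -0.0221
h 294 180 -0.0367 0.021
```

step_arm --plan '[{"dx":-0.052,"dy":0,"dz":0.35,"rx":0,"ry":0,"rz":0,"claw":0.7},{"dx":0,"dy":0,"dz":0.4,"rx":0,"ry":0,"rz":0,"claw":0.7},{"dx":0,"dy":0,"dz":0,"rx":0,"ry":0.048,"rz":0,"claw":0.7},{"dx":0,"dy":0,"dz":0,"rx":0,"ry":0.047,"rz":0,"claw":0.7},{"dx":-0.02,"dy":0,"dz":0.13,"rx":0,"ry":0,"rz":0,"claw":0.7},{"dx":0,"dy":0,"dz":0,"rx":0,"ry":0,"rz":0,"claw":0.7},{"dx":0,"dy":0,"dz":0,"rx":0,"ry":0,"rz":0,"claw":0.7}]'

```text
time_s: 13.3
ee_pos: [0.3958, -0.3504, 0.0358]
eef_rot: [3.141, -0.149, 2.569]
force: [0.6, -0.3, -0.5]
grip_width: 0.0444
grip_force: 25.0
```

```bash
python3 - <<'E'
from h import *
o=telemetry.get_obs();e=o["ee_pos"][:2]-[.3918,-.3479];print(o["ee_pos"].round(4),o["eef_rot"].round(4),e@[.8387,-.5446],e@[.5446,.8387])
E
```

```text
[ 0.3958 -0.3504  0.0358] [ 3.1414 -0.1488  2.5688] 0.004731503295728645 8.404302341386005e-05
```

Down another 6 mm, release, and retreat.

step_arm --plan '[{"dx":-0.013,"dy":0,"dz":0.06,"rx":0,"ry":0,"rz":0,"claw":0.7},{"dx":0,"dy":0,"dz":0,"rx":0,"ry":0,"rz":0,"claw":0.7},{"dx":0,"dy":0,"dz":0,"rx":0,"ry":0,"rz":0,"claw":0.4},{"dx":0,"dy":0,"dz":0,"rx":0,"ry":0,"rz":0,"claw":0.4},{"dx":0,"dy":0,"dz":0,"rx":0,"ry":0,"rz":0,"claw":0.4},{"dx":0,"dy":0,"dz":-0.2,"rx":0,"ry":0,"rz":0,"claw":0.4},{"dx":0,"dy":0,"dz":-0.4,"rx":0,"ry":0,"rz":0,"claw":0.4},{"dx":0,"dy":0,"dz":-0.4,"rx":0,"ry":-0.095,"rz":0,"claw":0.4},{"dx":0,"dy":0,"dz":-0.4,"rx":0,"ry":0,"rz":0,"claw":0.4},{"dx":0,"dy":0,"dz":0,"rx":0,"ry":0,"rz":0,"claw":0.4}]'

```text
time_s: 14.3
ee_pos: [0.4102, -0.3603, 0.1747]
eef_rot: [-3.14, 0.009, 2.569]
force: [0.8, -0.2, -1.0]
grip_width: 0.0564
grip_force: 0.0
```

```bash
python3 - <<'E'
from h import *
p=viewer.camera("wrist"); save(p,"w6"); W=world(p); o=telemetry.get_obs(); print(o["ee_pos"])
g=cv2.cvtColor(p["img"],cv2.COLOR_RGB2GRAY)
print([(v,W[v,243,2].round(4),int(g[v,243])) for v in range(40,225,4)])
E
```

```text
[ 0.40960965 -0.35966979  0.17164003]
[(40, np.float64(0.0075), 71), (44, np.float64(0.0077), 68), (48, np.float64(0.0089), 71), (52, np.float64(0.0072), 72), (56, np.float64(0.0073), 71), (60, np.float64(0.0076), 72), (64, np.float64(0.0076), 123), (68, np.float64(0.0195), 111), (72, np.float64(0.0182), 119), (76, np.float64(0.0168), 121), (80, np.float64(0.0187), 121), (84, np.float64(0.0162), 119), (88, np.float64(0.0162), 119), (92, np.float64(0.0158), 119), (96, np.float64(0.0134), 119), (100, np.float64(0.0155), 67), (104, np.float64(0.0136), 68), (108, np.float64(0.0137), 68), (112, np.float64(0.0126), 66), (116, np.float64(0.0118), 66), (120, np.float64(0.0122), 62), (124, np.float64(0.0117), 62), (128, np.float64(0.0182), 65), (132, np.float64(0.0178), 71), (136, np.float64(0.0169), 67), (140, np.float64(0.0165), 69), (144, np.float64(0.0178), 67), (148, np.float64(0.0154), 66), (152, np.float64(0.0151), 69), (156, np.float64(0.0133), 69), (160, np.float64(0.0126), 68), (164, np.float64(0.013), 69), (168, np.float64(0.0117), 69), (172, np.float64(0.011), 67), (176, np.float64(0.0114), 67), (180, np.float64(0.0105), 70), (184, np.float64(0.0094), 113), (188, np.float64(0.0083), 112), (192, np.float64(0.008), 116), (196, np.float64(0.0082), 114), (200, np.float64(-0.0006), 168), (204, np.float64(-0.0006), 172), (208, np.float64(-0.0012), 173), (212, np.float64(-0.0022), 171), (216, np.float64(-0.0014), 167), (220, np.float64(0.0043), 73), (224, np.float64(-0.0045), 139)]
```

View pics/w6.png

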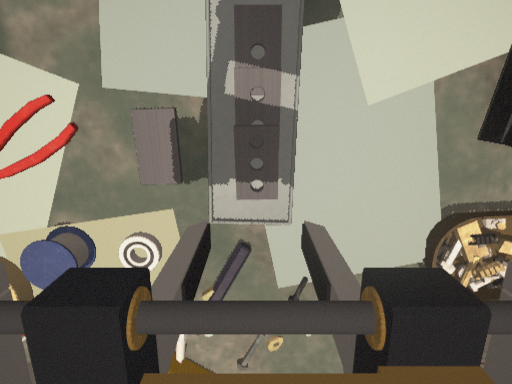

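The three plates lie in line as shingles: upper edges at rows 5, 66 and 125, far end at row 198. The depths show each one sloping down to the tray floor, and nothing touches them.

```bash
python3 -c "
from station import hand_in; print(hand_in())"
```

```text
the job is handed in; nothing more can be done
None
```

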